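# Refit the hatch cover of a sloped optics housing

### The job

Lift the loose aluminium cover by the wing of its quarter-turn fastener and set it over the raised frame on the sloped face of the optics housing, where it rests on the sprung seal with the fastener still crosswise. Only then turn the fastener until its wing lies along the cover's long sides, so that its cross bar lines up with the slot below, and press the cover down until its rim is flush against the housing. Finish while holding it pressed flush, without letting go, and leave the other things on the bench where they are.

Things in the scene. Friction and masses are not known exactly. Their poses are not given: they have to be found in the camera images.
- cover: Loose aluminium cover (about 0.22 kg with fastener), 86 mm along its x, 116 mm along y (long sides), a tray open downward: top plate 3 mm, skirt all round 3 mm thick and 12 mm deep (15 mm in all). Origin at the centre of the skirt's lower rim, z out of the top. Starts flat on the worktop. Same after a half turn about z. Two thin dark lines on top, along y, show where the wing must point.
- fastener (a joint): Angle (rad) of the quarter-turn fastener in the middle of the cover, about the cover's z, counter-clockwise from above positive. 0: wing and cross bar lie along the cover's long sides (y); starts at 0.8 to 1.4 (crosswise). Stops at -0.3 and 1.57. Stays where left (friction 0.06 N m): the cover can be carried by the wing without turning.
- wing_grip (a point): Point to grip on the fastener's axis, 39 mm above the cover's rim plane (24 mm above the cover's top), 10 mm below the wing's top. The wing is an upright dark steel tab, 36 mm long along this point's y, 8 mm thick along its x; z is the cover's z. A round hub, 20 mm diameter, reaches 4 mm above the cover's top at its foot.
- bar_mid (a point): Centre of the fastener's cross bar, under the cover's plate on the fastener's axis, 4 mm above the rim plane: 26 mm long along its y (parallel to the wing), 5 mm wide, 4 mm thick. Turns with the wing.
- hatch_frame: Frame on the housing's sloped face; origin at its centre on the face, 63 mm above the worktop; z out of the face, y along its long sides, x up the slope (face tilts 0.26 rad down to the housing's front, its -x side). An upstand 75 mm (x) by 105 mm (y), over which the cover's skirt fits with 2.5 mm all round: fixed metal 8 mm high with the sprung seal on top. Same after a half turn about z.
- seal (a joint): How far (m) the rubber seal on the upstand is pressed in along the frame's -z: 0 free (its top 18 mm above the face; a cover set on it rests with its origin 6 mm above the frame's origin), 0.006 when the cover is flush (origins together, rim on the face). It pushes back with 5 N at first, 11 N when flush, so the cover lifts again when let go.
- slot_mid (a point): Middle of the slot, 5.5 mm above the face: in a steel block 44x46 mm and 5.5 mm high in the middle of the frame, a slot 32 mm long (frame y) and 11 mm wide (frame x). With the fastener not in line its bar meets the block and the cover stops about 3.5 mm proud; in line, the bar enters and the cover can go flush.
- housing: Optics housing fixed to the bench: a painted grey enclosure 110x150x40 mm tilted 0.26 rad on a dark steel foot 120x130 mm; carries the hatch frame. Origin on the worktop under its middle, x to its high back.
- mortar: Bystander: mortar, a grey bowl 68 mm across.
- pestle: Bystander: grey pestle 74 mm long.
- die_body: Bystander: steel die, a round body 56 mm across and 44 mm high.
- die_plunger: Bystander: steel die plunger 33 mm across, 52 mm high.
- liquid_cell: Bystander: small liquid cell, two plates with four thumb nuts, 60x38x30 mm.
- screwdriver: Bystander: screwdriver with a red handle, 165 mm.
- marker: Bystander: marker pen, 135 mm.
- hex_key: Bystander: hex key 84x30x6 mm lying flat.

How it is judged:
By the outcome, as a careful person would: the job done as asked, in the order asked, and still so for the second after the job is handed in, while the arm keeps its last pose, push and grip.
It also fails if it takes over 45 s, if anything falls off the work surface, if the arm or the gripper's body presses on something with over 40 N, if the wrist force passes 120 N, or if a joint passes its speed limit or range.

### The arm

A 6-joint arm with a two-finger parallel gripper is mounted at the origin on a cart in front of the work surface, level with it; the furniture and walls round the work are solid. World frame = base frame: x ahead of the robot, y to its left, z up, the work surface at z = 0. Lengths are in m, angles in rad, forces in N, time in s.
With the tool pointing down it reaches from about 0.3 to 0.775 m from the base axis. Payload 14.6 kg.
Tool frame: the origin (TCP) lies midway between the tips of the shut fingers; the grasp point (between the pads) lies 19 mm behind it (ctrl.grip_depth is the z of the grasp point in the tool frame, in m); z points along the fingers, y is the line along which they close (so a half turn about z gives the same grasp; the last joint's range is limited). The gripper opens to 94 mm and grips with 3 to 60 N. Pads are 16 mm wide; open, the fingers measure 119 mm over their backs; the gripper's body (75 mm by 177 mm) begins 78 mm behind the grasp point.
Start: joints at [1.187, 0.3, 1.521, -0, 1.321, -0.067], TCP at [0.171, 0.523, 0.205] pointing down, gripper open.
Joint ranges: [-3.03, 3.03], [-0.79, 2.21], [0.23, 2.52], [-1.04, 4.18], [0, 3.07], [-2.55, 2.55]. Speed limits (rad/s): [2.22, 2.22, 2.57, 3.14, 3.14, 3.14].

### API

Orientations are given as [roll, pitch, yaw] about the fixed x, y, z axes, in that order (R = Rz(yaw) Ry(pitch) Rx(roll)).
In Python, from station import ctrl gives the robot as it stands. The module is installed in compiled form; this text tells all that it offers.
- The arm moves only by the tool carry_out, never from a script. Its argument "commands" is a list of rows, each a list of 3 entries, a list of its own where there are three numbers: the closure, from 0 (fully open) to 1 (shut), then the shift along the tool's x, y, z in mm, then the turn, a rotation vector about the tool's x, y, z in rad. In form: [[gripper, [tx, ty, tz], [wx, wy, wz]], ...]. A call has 1 to 10 rows; each row shifts and turns the commanded pose from where the row before left it, along the tool's axes as they then stand; what a row does not reach is not made up. A row lasts 1/8 s, in which the tool goes at most 62.5 mm and 10.7 degrees, less where a joint would pass 70% of its speed; a pose out of reach is approached as far as the arm can. A call with a gripper value outside its range is refused whole. The fingers move at their own pace and stop on an object; "squeeze" is the grip in N (left out, the last holds). Time passes only in rows, so rows that do not move let the fingers close. It gives the time, the measured TCP pose, the force, the opening and the grip force at its end, in the units of the state.
- ctrl.get_obs(): the state, without advancing time (a new reading comes with each control period).
- ctrl.camera(name): name is "scene" or "top"; returns a dict with "img" (400x640x3 uint8, blue, green, red), "camera_matrix" (3x3 intrinsics, pixels), "rvec" (rotation vector, rad) and "tvec" (3), from world to camera coordinates, as OpenCV has them. Camera axes: x right, y down, z forward; pixel columns grow to the right and rows downward; lengths in m; the calibration is good to about 2 mm. A picture is of the moment at which its call begins. There is no depth.
- ctrl.hand_in(): hands the job in; it is judged then, once.
Trained networks look in the newest picture that a camera, given by its name, has taken for a name from the list of things; names that differ only in an ending like _2 or _b are one class to them, and where a whole thing is asked for, a point or a joint stands for the part that bears it (a point fixed in the world has none). Each returns a list of dicts, best first, with "score" (0 to 1); they miss things now and then, are a little off and sometimes report something else, mostly with a low value. They report only what shows in the picture. A call takes as long as a camera call.
- ctrl.outline_of(thing, camera): "region" (400x640 bool, what is visible of it).
- ctrl.place_of(thing, camera): "at" ([x, y, z] in m, in world coordinates, good to about 4 mm: a listed point, or the origin of a listed thing).
The state is a dict: "time_s": time; "qpos": joint angles; "joint_vel": joint speeds; "tau": joint torques, N m; "ee_pos": TCP position; "eef_rot": TCP orientation; "force": force on the tool from outside, world axes, zero at the start; "moment": the same for the moment, N m; "grip_width": finger opening in m; "grip_force": force on a finger pad.
Only numpy, scipy, OpenCV 4.12 (cv2) and the standard library are available. Lean on these libraries where they do the work, as an engineer would, in place of code of your own. Each camera call takes 0.05 s, during which the arm holds its last target. There are 200 camera calls.

## Working session

There is one attempt and no reset: what is moved stays moved. The work goes in short steps, Python scripts to look and compute and a tool call to move; the robot and the scene stay as the last step left them, time stands still between calls to the robot, and variables do not carry over. Pictures are saved under pics/ and viewed, at most 10 in all, crops included, and the job is handed in when it is done.

Besides the shell and the picture viewer there is one more tool, called after "Emit:" by a JSON object that holds its "method" and its "body". carry_out: Moves the arm, as the interface text tells. Its arguments: {"type":"object","properties":{"commands":{"type":"array","items":{"type":"array"}},"squeeze":{"type":"number"}},"required":["commands"]}

```bash
mkdir -p pics; python3 - <<'E'
from station import ctrl
import cv2,numpy as np
o=ctrl.get_obs()
print({k:np.round(v,3) for k,v in o.items()}, ctrl.grip_depth)
for c in("scene","top"):
    d=ctrl.camera(c); cv2.imwrite(f"pics/{c}0.png",d["img"])
    R=cv2.Rodrigues(d["rvec"])[0]; print(c,"cam at",(-R.T@d["tvec"].ravel()).round(3))
    for t in("cover","wing_grip","bar_mid","hatch_frame","slot_mid","housing"):
        print(c,t,[(round(r["score"],2),np.round(r["at"],4).tolist()) for r in ctrl.place_of(t,c)[:2]])
E
```

```text
{'time_s': np.float64(0.0), 'qpos': array([ 1.187,  0.301,  1.522, -0.   ,  1.321, -0.067]), 'joint_vel': array([ 0.001,  0.002, -0.   , -0.   , -0.   ,  0.001]), 'tau': array([ 2.0000e-03, -5.3180e+01, -3.5274e+01,  7.1000e-02,  2.4000e-02,
       -0.0000e+00]), 'ee_pos': array([0.171, 0.522, 0.205]), 'eef_rot': array([-3.14 , -0.   ,  2.825]), 'force': array([ 0.11 , -0.131,  0.869]), 'moment': array([-0.05 , -0.036,  0.014]), 'grip_force': np.float64(0.0), 'grip_width': np.float64(0.094)} -0.0188
scene cam at [-0.198 -0.574  1.132]
scene cover [(0.86, [0.5011, -0.1437, -0.0014]), (0.33, [0.6109, -0.4632, -0.0035])]
scene wing_grip [(0.66, [0.5179, 0.0036, 0.0019]), (0.22, [0.4992, -0.4904, -0.0016])]
scene bar_mid [(0.67, [0.5013, -0.1392, 0.0012])]
scene hatch_frame [(0.6, [0.4577, 0.1449, 0.0624])]
scene slot_mid [(0.63, [0.4572, 0.1458, 0.0696]), (0.62, [0.4982, -0.4889, -0.0025])]
scene housing [(0.76, [0.465, 0.1435, -0.0018])]
top cam at [ 0.506 -0.098  1.271]
top cover [(0.71, [0.4983, -0.1393, 0.0011])]
top wing_grip [(0.59, [0.5036, -0.1423, 0.0417])]
top bar_mid [(0.37, [0.5, -0.1441, 0.0039])]
top hatch_frame [(0.55, [0.4603, 0.1492, 0.0622])]
top slot_mid [(0.75, [0.4529, 0.1484, 0.0676]), (0.33, [0.6709, -0.3198, 0.004])]
top housing []
```

View pics/top0.png

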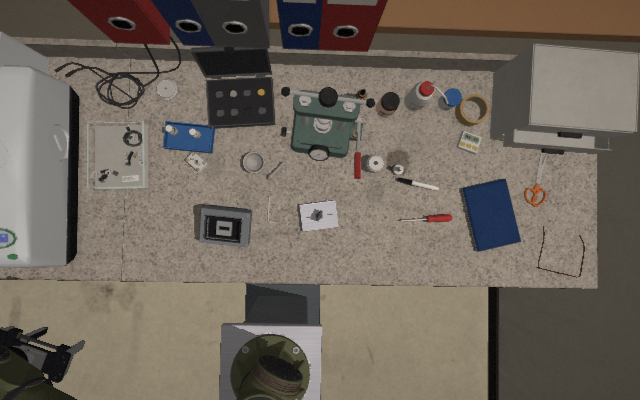

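View pics/scene0.png

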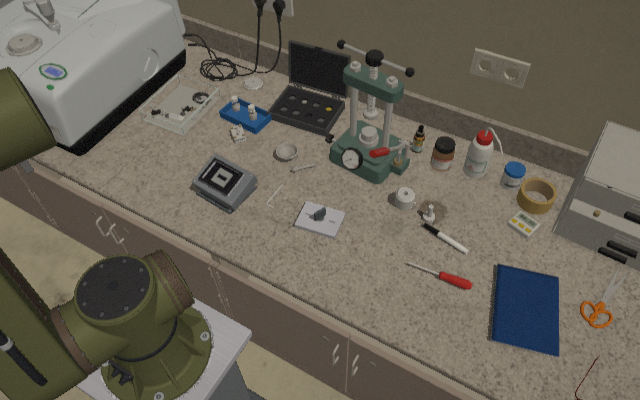

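The top view shows the cover at about (319,215) with its wing crosswise, and the housing at about (225,226). The scene view shows them at (320,218) and (223,182). Next I'll measure both precisely with the outlines and enlarged crops.

```bash
python3 - <<'E'
from station import ctrl
import cv2,numpy as np
tiles=[]
def pix2plane(d,uv,z):
    R=cv2.Rodrigues(d["rvec"])[0];C=-R.T@d["tvec"].ravel()
    r=R.T@np.linalg.inv(d["camera_matrix"])@np.array([uv[0],uv[1],1.]);return C+r*(z-C[2])/r[2]
for c,boxes in(("top",[(195,195),(285,185)]),("scene",[(190,150),(287,185)])):
    d=ctrl.camera(c)
    for t,z in(("cover",.015),("hatch_frame",.08),("housing",.06),("wing_grip",.04)):
        for r in ctrl.outline_of(t,c)[:2]:
            m=r["region"].astype(np.uint8)
            cs=max(cv2.findContours(m,0,2)[0],key=cv2.contourArea)
            rc=cv2.minAreaRect(cs);P=[pix2plane(d,p,z)[:2] for p in cv2.boxPoints(rc)]
            print(c,t,round(r["score"],2),m.sum(),np.round(rc[0],1),np.round(rc[1],1),round(rc[2],1),np.round(P,4).tolist())
            np.save(f"{c}_{t}.npy",m) if r["score"]>.5 else 0
    for (u,v) in boxes:
        tiles.append(cv2.resize(d["img"][v:v+60,u:u+80],None,fx=5,fy=5,interpolation=cv2.INTER_CUBIC))
cv2.imwrite("pics/crops.png",np.vstack([np.hstack(tiles[:2]),np.hstack(tiles[2:])]))
E
```

```text
top cover 0.58 955 [318.4 215.4] [26.9 36.5] 82.6 [[0.5328, -0.0772], [0.5503, -0.1922], [0.4658, -0.2048], [0.4486, -0.0901]]
top hatch_frame 0.57 900 [223.  228.3] [36.2 25.2] 5.7 [[0.4222, 0.2017], [0.4969, 0.1967], [0.4883, 0.0894], [0.4134, 0.0947]]
top housing 0.72 1931 [224.7 225.2] [51.8 38.3] 6.3 [[0.4133, 0.2271], [0.5288, 0.2181], [0.5147, 0.062], [0.3988, 0.0716]]
top housing 0.41 969 [318.5 215.4] [27.2 36.5] 82.9 [[0.5326, -0.0785], [0.5489, -0.1893], [0.4664, -0.2012], [0.4505, -0.0906]]
top wing_grip 0.49 1933 [224.8 225.3] [51.8 38.2] 6.3 [[0.4118, 0.2321], [0.5289, 0.223], [0.5145, 0.0643], [0.397, 0.0741]]
top wing_grip 0.44 47 [318.5 215. ] [8. 5.] 90.0 [[0.5129, -0.1323], [0.5132, -0.1479], [0.4883, -0.1484], [0.488, -0.1328]]
scene cover 0.84 1192 [319.4 219.2] [44.9 28.8] 17.7 [[0.4425, -0.0933], [0.5344, -0.0649], [0.5506, -0.1918], [0.4601, -0.2145]]
scene cover 0.58 50 [269.  201.5] [11.  6.] 90.0 [[0.4929, 0.0297], [0.5011, 0.0149], [0.4684, -0.0066], [0.4604, 0.0079]]
scene hatch_frame 0.71 66 [204.9 175.9] [17.2  8.3] 82.9 [[0.4464, 0.2123], [0.4607, 0.1945], [0.4138, 0.1507], [0.4, 0.168]]
scene hatch_frame 0.55 1002 [221.2 176.2] [38.4 28.5] 30.6 [[0.4118, 0.1929], [0.5048, 0.2149], [0.4899, 0.0893], [0.4005, 0.0728]]
scene housing 0.77 2382 [224.1 183.3] [57.9 46.7] 30.7 [[0.3815, 0.2092], [0.5354, 0.2462], [0.5115, 0.0537], [0.3664, 0.03]]
scene housing 0.58 257 [220.3 175.6] [36.  27.4] 31.0 [[0.4259, 0.2081], [0.5171, 0.2291], [0.5021, 0.1087], [0.4142, 0.0928]]
scene wing_grip 0.47 105 [319.8 213.8] [ 9.2 12.7] 45.0 [[0.4829, -0.1275], [0.5208, -0.1333], [0.5102, -0.1595], [0.4729, -0.1534]]
```

View pics/crops.png

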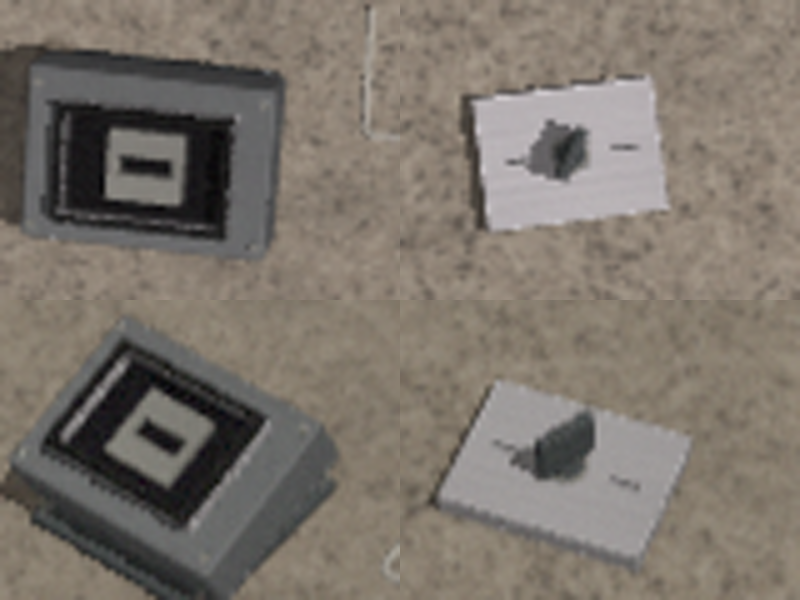

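The crops show the frame's light slot block and dark slot centred at about (224,228) in the top image. The cover is clean with its wing at about 1 rad world yaw. Next is a model fit to both images.

```bash
cat > h.py <<'E'
import cv2,numpy as np
from scipy.optimize import minimize
from scipy.spatial.transform import Rotation as Ro
def rect(lx,ly,z): return np.array([[-lx,-ly,z],[lx,-ly,z],[lx,ly,z],[-lx,ly,z]])/2*[1,1,2]
def box(lx,ly,z0,z1): return np.vstack([rect(lx,ly,z0),rect(lx,ly,z1)])
def proj(d,P): return cv2.projectPoints(np.asarray(P,float),d["rvec"],d["tvec"],d["camera_matrix"],None)[0][:,0]
def mask(d,P,org,s=8,hull=True):
    """antialiased mask in a 100x80 window at org"""
    p=(proj(d,P)-org+.5)*s
    if hull: p=cv2.convexHull(p.astype(np.float32))
    m=np.zeros((80*s,100*s),np.uint8); cv2.fillPoly(m,[np.round(p*16).astype(np.int32)],255,shift=4)
    return cv2.resize(m,(100,80),interpolation=cv2.INTER_AREA)/255.
def win(d,c): return np.round(proj(d,[c])[0]).astype(int)-[50,40]
def crop(d,o): return d["img"][o[1]:o[1]+80,o[0]:o[0]+100].mean(2).astype(float)
def resid(layers,img,w):
    """least-squares grey levels for exclusive layers (later covers earlier)"""
    L=[np.ones_like(img)]
    for m in layers: L=[l*(1-m) for l in L]+[m]
    k=w>.05; A=np.stack([l[k] for l in L],1); b=img[k]
    x=np.linalg.lstsq(A,b,rcond=None)[0]; return ((A@x-b)**2).mean()
def cover_pts(p,P,yaw=None): return P@Ro.from_euler('z',p[2] if yaw is None else yaw).as_matrix().T+[p[0],p[1],p[3] if len(p)>3 else 0]
def frame_R(yaw,t=.26): return (Ro.from_euler('z',yaw)*Ro.from_euler('y',-t)).as_matrix()
def frame_pts(p,P): return P@frame_R(p[2]).T+[p[0],p[1],.063]
def fit(cost,x0,st):
    s=np.vstack([x0]+[np.array(x0)+np.eye(len(x0))[i]*st[i] for i in range(len(x0))])
    return minimize(cost,x0,method="Nelder-Mead",options=dict(initial_simplex=s,xatol=1e-5,fatol=1e-3,maxiter=400))
E
cat > m1.py <<'E'
from station import ctrl
from h import *
D={c:ctrl.camera(c) for c in("top","scene")}
CP=box(.086,.116,0,.015);CT=rect(.086,.116,.015);
def cc(p,cs):
    e=0
    for c in cs:
        d=D[c];o=win(d,[.4995,-.141,.015]);im=crop(d,o)
        w=mask(d,cover_pts([.4995,-.141,.15],box(.12,.15,0,.015)),o)*(1-mask(d,cover_pts([.4995,-.141,.15],box(.062,.085,.012,.045)),o))
        e+=resid([mask(d,cover_pts(p,CP),o),mask(d,cover_pts(p,CT),o)],im,w)
    return e
def fc(p,cs):
    e=0
    for c in cs:
        d=D[c];o=win(d,[.459,.147,.063]);im=crop(d,o);q=[.459,.147,-.09]
        w=mask(d,frame_pts(q,rect(.056,.070,.006)),o)
        e+=resid([mask(d,frame_pts(p,rect(.044,.046,.0055)),o),mask(d,frame_pts(p,rect(.011,.032,.0055)),o)],im,w)
    return e
def hc(p,cs):
    e=0
    for c in cs:
        d=D[c];o=win(d,[.459,.147,.063]);im=crop(d,o);q=[.459,.147,-.09]
        w=mask(d,frame_pts(q,rect(.13,.17,0)),o)*(1-mask(d,frame_pts(q,box(.09,.12,0,.02)),o))
        if c=="scene": w=w*1
        e+=resid([mask(d,frame_pts(p,box(.11,.15,-.04,0)),o),mask(d,frame_pts(p,rect(.11,.15,0)),o)],im,w)
    return e
W=[cover_pts([.4995,-.141,.15],box(.008,.036,.019,.049))]
for n,f,x0 in(("cover",cc,[.4995,-.141,.15]),("block",fc,[.459,.147,-.09]),("housing",hc,[.459,.147,-.09])):
    for cs in(("top",),("scene",),("top","scene")):
        r=fit(lambda p:f(p,cs),x0,[.004,.004,.05]);print(n,cs,r.x.round(4),round(r.fun,1))
def wc(p,cs):
    e=0
    for c in cs:
        d=D[c];o=win(d,[.4995,-.141,.015]);im=np.minimum(crop(d,o),120)
        w=mask(d,cover_pts([.4995,-.141,.15],rect(.08,.06,.03)),o)
        # right of the wing only the plate: shadow gets its own layer (sheared wing)
        sh=cover_pts([p[0],p[1],p[2]],box(.008,.036,.019,.049)); s=sh.copy(); s[:,:2]+=np.outer(s[:,2]-.015,p[3:5]); s[:,2]=.015
        e+=resid([mask(d,s,o),mask(d,sh,o)],im,w)
    return e
best=min((fit(lambda p:wc(p,("top","scene")),[.4995,-.141,y,0.,.6],[.004,.004,.15,.3,.3]) for y in(.95,1.1,1.3)),key=lambda r:r.fun)
print("wing",best.x.round(4),best.fun)
E
python3 m1.py
```

```text
cover ('top',) [ 0.4995 -0.1414  0.1506] 229.7
cover ('scene',) [ 0.5007 -0.1408  0.1514] 91.4
cover ('top', 'scene') [ 0.4996 -0.1413  0.1471] 330.8
block ('top',) [ 0.4574  0.1463 -0.0948] 43.9
block ('scene',) [ 0.4576  0.1469 -0.076 ] 120.8
block ('top', 'scene') [ 0.4576  0.1465 -0.088 ] 180.6
housing ('top',) [ 0.4586  0.1485 -0.0885] 345.9
housing ('scene',) [ 0.4543  0.1442 -0.0661] 176.6
housing ('top', 'scene') [ 0.4561  0.1468 -0.0804] 617.1
wing [ 0.4988 -0.1409  1.1821  0.1754  0.4715] 146.78765244465242
```

```bash
python3 - <<'E'
from station import ctrl
from h import *
T=[]
for c in("top","scene"):
    d=ctrl.camera(c);o=win(d,[.5,-.141,.03])+[30,26]
    for y in(1.05,1.18):
        im=cv2.resize(d["img"][o[1]:o[1]+28,o[0]:o[0]+40],None,fx=10,fy=10,interpolation=cv2.INTER_CUBIC)
        for z,col in((.049,(0,0,255)),(.019,(0,255,0))):
            p=((proj(d,cover_pts([.4995,-.141],rect(.008,.036,z),y))-o+.5)*10)
            cv2.polylines(im,[np.round(p).astype(np.int32)],True,col,1)
        T.append(im)
cv2.imwrite("pics/wing.png",np.vstack([np.hstack(T[:2]),np.hstack(T[2:])]))
E
```

```text
(no output)
```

View pics/wing.png

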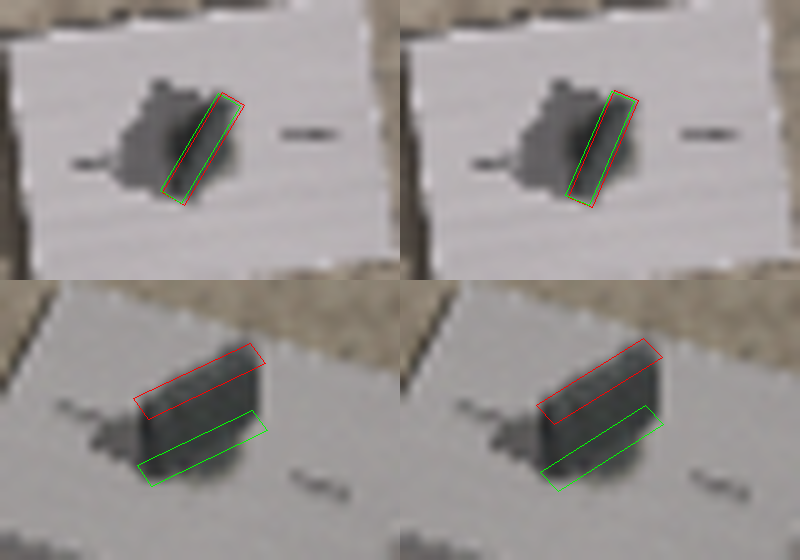

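```bash
cat >> h.py <<'E'
def delta(obs,pos,Rt):
    """(mm in present tool axes, rotvec in tool axes) to TCP pose pos,Rt"""
    R=Ro.from_euler('xyz',obs["eef_rot"]).as_matrix()
    return (R.T@(np.asarray(pos)-obs["ee_pos"])*1e3).round(2), Ro.from_matrix(R.T@Rt).as_rotvec().round(4), (Rt.T@(np.asarray(pos)-obs["ee_pos"])*1e3).round(2)
def down(psi): return Ro.from_euler('xyz',[np.pi,0,psi]).as_matrix()
E
python3 - <<'E'
from station import ctrl
from h import *
print(delta(ctrl.get_obs(),[.4996,-.141,.105],down(2.74)))
E
```

```text
(array([-518.65, -528.34,  100.45]), array([-0.    ,  0.    ,  0.0848]), array([-561.55, -482.5 ,  100.43]))
```

Emit:
{"method": "carry_out", "body": {"commands": [[0, [0, 0, 0], [0, 0, 0.085]], [0, [-29, -25, 0], [0, 0, 0]], [0, [-29, -25, 0], [0, 0, 0]], [0, [-29, -25, 0], [0, 0, 0]], [0, [-29, -25, 0], [0, 0, 0]], [0, [-29, -25, 0], [0, 0, 0]], [0, [-29, -25, 0], [0, 0, 0]], [0, [-29, -25, 0], [0, 0, 0]], [0, [-29, -25, 0], [0, 0, 0]], [0, [-29, -25, 0], [0, 0, 0]]], "squeeze": 30}}

```text
time_s: 2.65
ee_pos: [0.324, 0.2123, 0.2056]
eef_rot: [3.141, 0.0, 2.74]
force: [0.1, 0.3, -0.8]
grip_width: 0.0937
grip_force: 0.0
```

Emit:
{"method": "carry_out", "body": {"commands": [[0.3, [-30, -26, 10], [0, 0, 0]], [0.3, [-30, -26, 10], [0, 0, 0]], [0.3, [-30, -26, 10], [0, 0, 0]], [0.3, [-30, -26, 10], [0, 0, 0]], [0.3, [-30, -26, 10], [0, 0, 0]], [0.3, [-30, -26, 10], [0, 0, 0]], [0.3, [-30, -26, 10], [0, 0, 0]], [0.3, [-30, -26, 10], [0, 0, 0]], [0.3, [-30, -26, 10], [0, 0, 0]], [0.3, [0, 0, 0], [0, 0, 0]]]}}

```text
time_s: 3.9
ee_pos: [0.4807, -0.1091, 0.1146]
eef_rot: [-3.141, -0.001, 2.737]
force: [-0.6, 0.2, -0.1]
grip_width: 0.0657
grip_force: 0.0
```

```bash
python3 - <<'E'
from station import ctrl
from h import *
o=ctrl.get_obs();print(o["ee_pos"],o["eef_rot"],o["qpos"].round(2),o["grip_width"],delta(o,[.4996,-.141,.022],down(2.74)))
E
```

```text
[ 0.48071167 -0.10911859  0.11458603] [-3.14137852e+00 -1.19356326e-03  2.73737775e+00] [-0.3   0.27  1.78 -0.    1.09 -1.46] 0.065730779478225 (array([-30.02, -21.86,  92.55]), array([-0.0002, -0.0012, -0.0026]), array([-29.85, -21.96,  92.59]))
```

Emit:
{"method": "carry_out", "body": {"commands": [[0.3, [-15, -11, 10], [0, 0, 0]], [0.3, [-15, -11, 10], [0, 0, 0]], [0.3, [0, 0, 0], [0, 0, 0]], [0.3, [0, 0, 0], [0, 0, 0]]]}}

```text
time_s: 4.4
ee_pos: [0.4993, -0.1387, 0.0959]
eef_rot: [3.142, 0.0, 2.74]
force: [0.7, -0.1, -0.5]
grip_width: 0.0655
grip_force: 0.0
```

```bash
python3 - <<'E'
from station import ctrl
from h import *
o=ctrl.get_obs();print(o["ee_pos"],o["eef_rot"],o["grip_width"],delta(o,[.4996,-.141,.022],down(2.74)))
E
```

```text
[ 0.49933696 -0.13867682  0.09592467] [3.14150400e+00 2.13408351e-04 2.74020083e+00] 0.06553755136690617 (array([-1.13, -2.04, 73.92]), array([0.0001, 0.0002, 0.0002]), array([-1.15, -2.04, 73.92]))
```

Emit:
{"method": "carry_out", "body": {"commands": [[0.3, [-1, -2, 20], [0, 0, 0]], [0.3, [0, 0, 20], [0, 0, 0]], [0.3, [0, 0, 20], [0, 0, 0]], [0.3, [0, 0, 10], [0, 0, 0]], [0.3, [0, 0, 4], [0, 0, 0]], [0.3, [0, 0, 0], [0, 0, 0]], [0.3, [0, 0, 0], [0, 0, 0]]]}}

```text
time_s: 5.28
ee_pos: [0.5, -0.1417, 0.0221]
eef_rot: [3.142, 0.001, 2.74]
force: [0.3, 0.3, -0.5]
grip_width: 0.0654
grip_force: 0.0
```

Emit:
{"method": "carry_out", "body": {"commands": [[1, [0, 0, 0], [0, 0, 0]], [1, [0, 0, 0], [0, 0, 0]], [1, [0, 0, 0], [0, 0, 0]], [1, [0, 0, 0], [0, 0, 0]], [1, [0, 0, 0], [0, 0, 0]], [1, [0, 0, 0], [0, 0, 0]], [1, [0, 0, 0], [0, 0, 0]], [1, [0, 0, 0], [0, 0, 0]]], "squeeze": 30}}

```text
time_s: 6.28
ee_pos: [0.4997, -0.1417, 0.0215]
eef_rot: [3.142, 0.0, 2.74]
force: [0.1, 0.0, 0.2]
grip_width: 0.0075
grip_force: 30.0
```

Emit:
{"method": "carry_out", "body": {"commands": [[1, [0, 0, -5], [0, 0, 0]], [1, [0, 0, -10], [0, 0, 0]], [1, [0, 0, -20], [0, 0, 0]], [1, [0, 0, -30], [0, 0, 0]], [1, [0, 0, -30], [0, 0, 0]], [1, [0, 0, -15], [0, 0, 0]], [1, [0, 0, 0], [0, 0, 0]], [1, [0, 0, 0], [0, 0, 0]]], "squeeze": 40}}

```text
time_s: 7.28
ee_pos: [0.4992, -0.1415, 0.1304]
eef_rot: [-3.142, -0.002, 2.74]
force: [-0.7, -0.7, -2.9]
grip_width: 0.0077
grip_force: 40.0
```

```bash
python3 - <<'E'
from station import ctrl
from h import *
o=ctrl.get_obs();print(o["ee_pos"],o["eef_rot"],o["force"],o["grip_width"])
T=[]
for c in("top","scene"):
    d=ctrl.camera(c);w=win(d,o["ee_pos"])+[10,10]
    R=Ro.from_euler('xyz',o["eef_rot"]).as_matrix()
    im=cv2.resize(d["img"][w[1]:w[1]+60,w[0]:w[0]+80],None,fx=5,fy=5,interpolation=cv2.INTER_CUBIC)
    org=o["ee_pos"]+[0,0,-.022]
    for z in(0,.015):
        p=(proj(d,cover_pts([org[0],org[1],.15,org[2]],rect(.086,.116,z)))-w+.5)*5
        cv2.polylines(im,[np.round(p).astype(np.int32)],True,(0,0,255),1)
    T.append(im)
cv2.imwrite("pics/lift.png",np.hstack(T))
E
```

```text
[ 0.4992133  -0.14153346  0.13036816] [-3.14152567e+00 -1.62607821e-03  2.73975400e+00] [-0.6676619  -0.7212325  -2.85192961] 0.007727191192738456
```

View pics/lift.png

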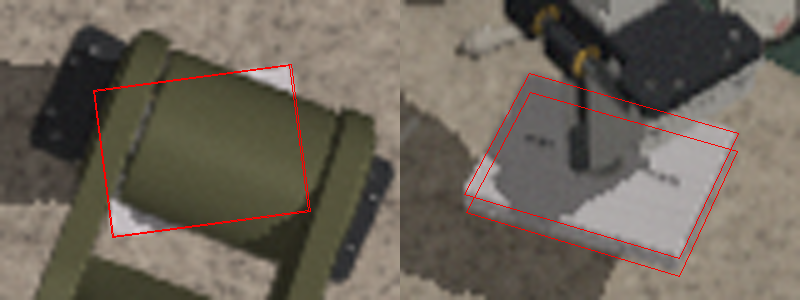

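The picture shows the cover hanging level in the jaws and matching the predicted outline at yaw 0.15, so the grasp is true. I'll go to a tilted hover over the frame next.

```bash
cat >> h.py <<'E'
FR=np.array([.4575,.1466,.063]);FY=-.086
def target(h,a=2.59,dx=0,dy=0):
    F=frame_R(FY); return FR+F@np.array([dx,dy,h+.0215]), F@Ro.from_euler('z',a).as_matrix()@Ro.from_euler('x',np.pi).as_matrix()
E
python3 - <<'E'
from station import ctrl
from h import *
o=ctrl.get_obs();p,R=target(.06);print(p,delta(o,p,R))
E
```

```text
[0.43662537 0.14839966 0.14176078] (array([171.04, 242.35, -11.11]), array([-0.1098, -0.2383,  0.2344]), array([217.91, 198.77, -33.46]))
```

Emit:
{"method": "carry_out", "body": {"commands": [[1, [0, 0, -20], [0, 0, 0]], [1, [0, 0, -20], [0, 0, 0]], [1, [21, 30, 0], [0, 0, 0]], [1, [21, 30, 0], [0, 0, 0]], [1, [21, 30, 0], [0, 0, 0]], [1, [22, 31, 0], [0, 0, 0]], [1, [22, 31, 0], [0, 0, 0]], [1, [22, 30, 0], [0, 0, 0]], [1, [21, 30, 0], [0, 0, 0]], [1, [21, 30, 0], [0, 0, 0]]]}}

```text
time_s: 8.62
ee_pos: [0.4364, 0.149, 0.1708]
eef_rot: [-3.141, -0.001, 2.74]
force: [0.1, -0.4, -2.1]
grip_width: 0.0076
grip_force: 40.0
```

Emit:
{"method": "carry_out", "body": {"commands": [[1, [0, 0, 0], [-0.0275, -0.0596, 0.0586]], [1, [0, 0, 0], [-0.0275, -0.0596, 0.0586]], [1, [0, 0, 0], [-0.0275, -0.0596, 0.0586]], [1, [0, 0, 0], [-0.0275, -0.0596, 0.0586]], [1, [0, 0, 0], [0, 0, 0]], [1, [0, 0, 0], [0, 0, 0]]]}}

```text
time_s: 9.38
ee_pos: [0.437, 0.1479, 0.1713]
eef_rot: [3.004, 0.221, 2.49]
force: [0.6, 0.7, -2.1]
grip_width: 0.0079
grip_force: 40.0
```

```bash
python3 - <<'E'
from station import ctrl
from h import *
o=ctrl.get_obs();p,R=target(.03);print(o["ee_pos"],o["force"],o["qpos"].round(2),delta(o,p,R))
E
```

```text
[0.43699381 0.1479127  0.17130545] [ 0.62077316  0.68182451 -2.07611743] [ 0.3   0.    1.97 -0.12  0.93 -0.57] (array([ 7.08, -3.78, 58.44]), array([-0.0001,  0.0005,  0.0014]), array([ 7.04, -3.8 , 58.45]))
```

Emit:
{"method": "carry_out", "body": {"commands": [[1, [7, -4, 15], [0, 0, 0.001]], [1, [0, 0, 20], [0, 0, 0]], [1, [0, 0, 15], [0, 0, 0]], [1, [0, 0, 8], [0, 0, 0]], [1, [0, 0, 0], [0, 0, 0]], [1, [0, 0, 0], [0, 0, 0]], [1, [0, 0, 0], [0, 0, 0]]]}}

```text
time_s: 10.25
ee_pos: [0.4443, 0.1476, 0.1138]
eef_rot: [3.001, 0.223, 2.487]
force: [0.8, -0.5, -1.5]
grip_width: 0.0077
grip_force: 40.0
```

```bash
python3 - <<'E'
from station import ctrl
from h import *
o=ctrl.get_obs();p,R=target(.03);print(o["ee_pos"],o["force"],delta(o,p,R))
Rt=Ro.from_euler('xyz',o["eef_rot"]).as_matrix()
Rc=Rt@Ro.from_euler('x',np.pi).as_matrix().T@Ro.from_euler('z',-2.59).as_matrix();oc=o["ee_pos"]+Rt[:,2]*.0215
T=[]
for c in("top","scene"):
    d=ctrl.camera(c);w=win(d,oc)+[10,10]
    im=cv2.resize(d["img"][w[1]:w[1]+60,w[0]:w[0]+80],None,fx=5,fy=5,interpolation=cv2.INTER_CUBIC)
    dr=lambda P,col:cv2.polylines(im,[np.round((proj(d,P)-w+.5)*5).astype(np.int32)],True,col,1)
    for z in(0,.015): dr(rect(.086,.116,z)@Rc.T+oc,(0,0,255))
    dr(frame_pts([*FR[:2],FY],rect(.11,.15,0)),(0,255,0))
    T.append(im)
cv2.imwrite("pics/hover.png",np.hstack(T))
E
```

```text
[0.44434337 0.1476061  0.11384231] [ 0.77502504 -0.45917842 -1.5166702 ] (array([ 0.34, -0.06,  1.02]), array([ 0.0014,  0.0023, -0.0009]), array([ 0.34, -0.06,  1.03]))
```

View pics/hover.png

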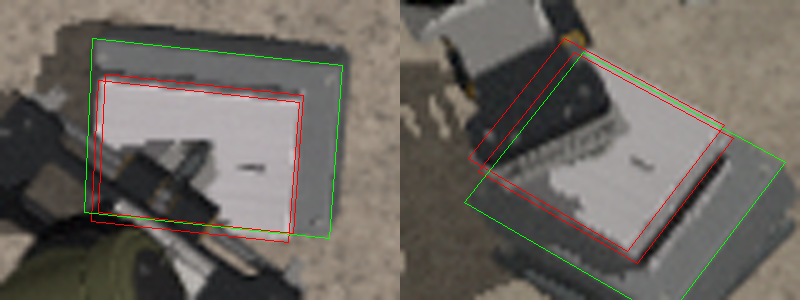

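The prediction matches the cover in both views to about 1 mm: right edge at about (298,165) in the top crop, right corner at about (723,130) in the scene crop. I'll descend gently now.

Emit:
{"method": "carry_out", "body": {"commands": [[1, [0, 0, 6], [0, 0, 0]], [1, [0, 0, 4], [0, 0, 0]], [1, [0, 0, 2], [0, 0, 0]], [1, [0, 0, 2], [0, 0, 0]], [1, [0, 0, 2], [0, 0, 0]], [1, [0, 0, 0], [0, 0, 0]], [1, [0, 0, 0], [0, 0, 0]]]}}

```text
time_s: 11.22
ee_pos: [0.4483, 0.1472, 0.098]
eef_rot: [3.002, 0.222, 2.487]
force: [0.5, -0.7, -3.3]
grip_width: 0.0083
grip_force: 40.0
```

```bash
cat > s.py <<'E'
from station import ctrl
from h import *
o=ctrl.get_obs();F=frame_R(FY);R=Ro.from_euler('xyz',o["eef_rot"]).as_matrix()
print("t",o["time_s"],"frame-rel cover origin mm",(F.T@(o["ee_pos"]-FR)*1e3-[0,0,21.5]).round(2),"F frame",(F.T@o["force"]).round(1),"M",(F.T@o["moment"]).round(2),"grip",round(o["grip_width"]*1e3,2),"a",Ro.from_matrix(F.T@R@Ro.from_euler('x',np.pi).as_matrix()).as_euler('xyz').round(4))
E
python3 s.py
```

```text
t 11.225 frame-rel cover origin mm [ 0.1  -0.21 14.64] F frame [-0.3 -0.7 -3.3] M [-0.08  0.23  0.03] grip 8.31 a [-8.0000e-04  1.9000e-03  2.5891e+00]
```

Emit:
{"method": "carry_out", "body": {"commands": [[1, [0, 0, 3], [0, 0, 0]], [1, [0, 0, 2], [0, 0, 0]], [1, [0, 0, 2], [0, 0, 0]], [1, [0, 0, 1], [0, 0, 0]], [1, [0, 0, 0], [0, 0, 0]], [1, [0, 0, 0], [0, 0, 0]]]}}

```text
time_s: 11.98
ee_pos: [0.4504, 0.147, 0.0902]
eef_rot: [3.002, 0.222, 2.487]
force: [0.7, 0.8, -2.2]
grip_width: 0.0076
grip_force: 40.0
```

```bash
python3 s.py
```

```text
t 11.975 frame-rel cover origin mm [ 0.12 -0.23  6.62] F frame [ 0.   0.8 -2.3] M [ 0.02  0.22 -0.02] grip 7.63 a [-8.0000e-04  1.9000e-03  2.5891e+00]
```

Emit:
{"method": "carry_out", "body": {"commands": [[1, [0, 0, 0.7], [0, 0, 0]], [1, [0, 0, 0.5], [0, 0, 0]], [1, [0, 0, 0], [0, 0, 0]], [1, [0, 0, 0], [0, 0, 0]]]}}

```text
time_s: 12.48
ee_pos: [0.4507, 0.147, 0.0892]
eef_rot: [3.002, 0.223, 2.487]
force: [-2.3, -1.1, 2.2]
grip_width: 0.008
grip_force: 40.0
```

```bash
python3 s.py
```

```text
t 12.475 frame-rel cover origin mm [ 0.19 -0.21  5.52] F frame [-1.6 -1.3  2.7] M [-0.11  0.5   0.02] grip 8.04 a [-9.0000e-04  2.0000e-03  2.5891e+00]
```

Emit:
{"method": "carry_out", "body": {"commands": [[1, [0, 0, 0], [0, 0, 0.1]], [1, [0, 0, 0], [0, 0, 0.1]], [1, [0, 0, 0], [0, 0, 0.1]], [1, [0, 0, 0], [0, 0, 0]]]}}

```text
time_s: 12.98
ee_pos: [0.4509, 0.1471, 0.0892]
eef_rot: [2.942, 0.172, 2.186]
force: [-1.8, 1.5, 1.4]
grip_width: 0.0079
grip_force: 40.0
```

```bash
python3 s.py
```

```text
t 12.975 frame-rel cover origin mm [ 0.35 -0.02  5.57] F frame [-1.5  1.4  1.9] M [ 0.31  0.34 -0.01] grip 7.9 a [-2.0000e-03  1.6000e-03  2.2896e+00]
```

Emit:
{"method": "carry_out", "body": {"commands": [[1, [0, 0, 0], [0, 0, 0.1]], [1, [0, 0, 0], [0, 0, 0.1]], [1, [0, 0, 0], [0, 0, 0.1]], [1, [0, 0, 0], [0, 0, 0.1]], [1, [0, 0, 0], [0, 0, 0.1]], [1, [0, 0, 0], [0, 0, 0.1]], [1, [0, 0, 0], [0, 0, 0.07]], [1, [0, 0, 0], [0, 0, 0.05]], [1, [0, 0, 0], [0, 0, 0]], [1, [0, 0, 0], [0, 0, 0]]]}}

```text
time_s: 14.22
ee_pos: [0.4511, 0.147, 0.0893]
eef_rot: [2.879, 0.0, 1.485]
force: [1.5, 1.3, 4.0]
grip_width: 0.0076
grip_force: 40.0
```

```bash
python3 s.py; python3 - <<'E'
from station import ctrl
from h import *
o=ctrl.get_obs();F=frame_R(FY);oc=FR+F[:,2]*.0055
T=[]
for c in("top","scene"):
    d=ctrl.camera(c);w=win(d,oc)+[10,10]
    im=cv2.resize(d["img"][w[1]:w[1]+60,w[0]:w[0]+80],None,fx=5,fy=5,interpolation=cv2.INTER_CUBIC)
    dr=lambda P,col:cv2.polylines(im,[np.round((proj(d,P)-w+.5)*5).astype(np.int32)],True,col,1)
    dr(rect(.086,.116,.015)@F.T+oc,(0,0,255))
    dr(rect(.008,.036,.049)@F.T+oc,(0,255,0))
    T.append(im)
cv2.imwrite("pics/turned.png",np.hstack(T))
E
```

```text
t 14.225 frame-rel cover origin mm [ 0.53 -0.14  5.56] F frame [2.4 1.4 3.5] M [ 0.08 -0.29 -0.03] grip 7.63 a [-0.0029  0.      1.5712]
```

View pics/turned.png

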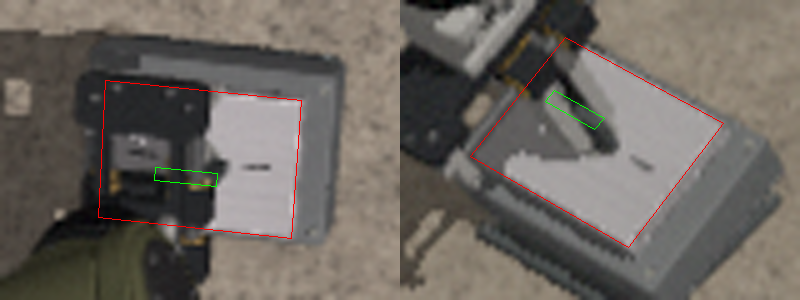

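The picture shows the cover seated square on the housing and the jaws turned. I'll check the cover's yaw numerically, since it could have turned along within its slack.

```bash
cat > y.py <<'E'
import sys
from station import ctrl
from h import *
h=float(sys.argv[1]);F=frame_R(FY);D={c:ctrl.camera(c) for c in("top","scene")}
def P(p,Q): return (Q@Ro.from_euler('z',p[2]).as_matrix().T+[p[0],p[1],h])@F.T+FR
def cost(p,cs):
    e=0
    for c in cs:
        d=D[c];o=win(d,FR);im=crop(d,o)
        Q=rect(.104,.060,.015)+[0,-.047,0]   # right part, clear of the gripper
        if c=="scene": Q=rect(.080,.060,.015)+[.010,-.047,0]
        w=mask(d,P([0,0,0],Q),o)*(im>60)*((im>150)|(mask(d,P([0,0,0],rect(.078,.108,.015)),o)<.5))
        e+=resid([mask(d,P(p,box(.086,.116,0,.015)),o),mask(d,P(p,rect(.086,.116,.015)),o)],im,w)
    return e
for cs in(("top",),("scene",),("top","scene")):
    r=fit(lambda p:cost(p,cs),[0,0,0],[.003,.003,.05]);print(cs,r.x.round(4),round(r.fun,1))
# mark line on the -y side: principal axis of dark pixels on the plate
for c,d in D.items():
    o=win(d,FR);im=crop(d,o);m=mask(d,P([0,0,0],rect(.014,.03,.015)+[0,-.040,0]),o)>.9
    dk=np.where(m,np.clip(np.median(im[m])-25-im,0,None),0)
    v,u=np.nonzero(dk);wt=dk[v,u];R=cv2.Rodrigues(d["rvec"])[0];C=-R.T@d["tvec"].ravel()
    r=(R.T@np.linalg.inv(d["camera_matrix"])@np.stack([u+o[0],v+o[1],np.ones(len(u))])).T
    n=F[:,2];q=C+r*((n@(FR+n*(h+.015)-C))/(r@n))[:,None];q=(q-FR)@F
    mu=np.average(q,0,wt);ev=np.linalg.eigh(np.cov(q[:,:2].T,aweights=wt))[1][:,-1]
    print(c,len(u),"mark at",mu[:2].round(4),"yaw from dir",np.arctan(-ev[0]/ev[1]).round(3))
E
python3 y.py .0055
```

```text
('top',) [-0.0002 -0.0009 -0.0032] 49.0
('scene',) [ 0.0002 -0.     -0.0073] 28.7
('top', 'scene') [-0.     -0.0009 -0.0048] 79.1
top 5 mark at [-0.0013 -0.0354] yaw from dir 0.11
scene 5 mark at [ 0.0005 -0.0346] yaw from dir 0.02
```

Emit:
{"method": "carry_out", "body": {"commands": [[1, [0, 0, 0], [0, 0, 0]], [1, [0, 0, 1], [0, 0, 0]], [1, [0, 0, 1], [0, 0, 0]], [1, [0, 0, 1], [0, 0, 0]], [1, [0, 0, 1], [0, 0, 0]], [1, [0, 0, 0], [0, 0, 0]], [1, [0, 0, 0], [0, 0, 0]]], "squeeze": 60}}

```text
time_s: 15.3
ee_pos: [0.4518, 0.1469, 0.0853]
eef_rot: [2.879, -0.0, 1.483]
force: [0.2, 0.4, 7.0]
grip_width: 0.0075
grip_force: 60.0
```

```bash
python3 s.py
```

```text
t 15.3 frame-rel cover origin mm [ 0.23 -0.18  1.51] F frame [2.  0.4 6.8] M [-0.03 -0.15  0.05] grip 7.5 a [-2.2000e-03  3.0000e-04  1.5692e+00]
```

Emit:
{"method": "carry_out", "body": {"commands": [[1, [0, 0, 0.8], [0, 0, 0]], [1, [0, 0, 0.6], [0, 0, 0]], [1, [0, 0, 0.4], [0, 0, 0]], [1, [0, 0, 0], [0, 0, 0]], [1, [0, 0, 0], [0, 0, 0]]]}}

```text
time_s: 15.92
ee_pos: [0.4523, 0.1469, 0.0836]
eef_rot: [2.879, -0.0, 1.483]
force: [-0.2, 0.4, 8.0]
grip_width: 0.0076
grip_force: 60.0
```

```bash
python3 s.py
```

```text
t 15.925 frame-rel cover origin mm [ 0.24 -0.2  -0.23] F frame [1.9 0.4 7.8] M [-0.06 -0.03  0.06] grip 7.6 a [-2.2000e-03  3.0000e-04  1.5691e+00]
```

Emit:
{"method": "carry_out", "body": {"commands": [[1, [0, 0, 0.5], [0, 0, 0]], [1, [0, 0, 0.5], [0, 0, 0]], [1, [0, 0, 0], [0, 0, 0]], [1, [0, 0, 0], [0, 0, 0]]]}}

```text
time_s: 16.42
ee_pos: [0.4524, 0.1469, 0.0833]
eef_rot: [2.879, -0.0, 1.483]
force: [-9.0, -0.4, 22.9]
grip_width: 0.0075
grip_force: 60.0
```

```bash
python3 s.py
```

```text
t 16.425 frame-rel cover origin mm [ 0.32 -0.16 -0.53] F frame [-2.8 -1.2 24.4] M [-0.47  1.02  0.03] grip 7.45 a [-2.4000e-03  3.0000e-04  1.5691e+00]
```

Past the face contact, the net force jumped to 24 N. The moment says the low edge touches first, so I'll level the cover slightly.

Emit:
{"method": "carry_out", "body": {"commands": [[1, [0, 0, 0], [0.003, -0.001, 0]], [1, [0, 0, 0], [0.003, -0.001, 0]], [1, [0, 0, 0], [0, 0, 0]], [1, [0, 0, 0], [0, 0, 0]]]}}

```text
time_s: 16.92
ee_pos: [0.4525, 0.1469, 0.0833]
eef_rot: [2.885, 0.002, 1.483]
force: [-9.6, -1.2, 21.6]
grip_width: 0.0078
grip_force: 60.0
```

```bash
python3 s.py
```

```text
t 16.925 frame-rel cover origin mm [ 0.35 -0.15 -0.55] F frame [-3.6 -2.  23.3] M [-0.37  0.87  0.05] grip 7.8 a [0.0035 0.0023 1.5691]
```

Emit:
{"method": "carry_out", "body": {"commands": [[1, [0, 0, 0.3], [0, 0, 0]], [1, [0, 0, 0], [0, 0, 0]], [1, [0, 0, 0], [0, 0, 0]], [1, [0, 0, 0], [0, 0, 0]]]}}

```text
time_s: 17.42
ee_pos: [0.4525, 0.1469, 0.0833]
eef_rot: [2.885, 0.002, 1.483]
force: [-14.3, -1.3, 27.0]
grip_width: 0.008
grip_force: 60.0
```

```bash
python3 s.py; python3 y.py 0; python3 - <<'E'
from station import ctrl
from h import *
T=[]
for c in("top","scene"):
    d=ctrl.camera(c);w=win(d,FR)+[10,10]
    T.append(cv2.resize(d["img"][w[1]:w[1]+60,w[0]:w[0]+80],None,fx=5,fy=5,interpolation=cv2.INTER_CUBIC))
cv2.imwrite("pics/flush.png",np.hstack(T))
E
```

```text
t 17.425 frame-rel cover origin mm [ 0.39 -0.11 -0.58] F frame [-6.7 -2.5 29.8] M [-0.52  1.31  0.01] grip 7.96 a [0.0034 0.0022 1.5691]
('top',) [-0.0003 -0.0012 -0.0072] 53.0
('scene',) [-0.0003  0.0001  0.0024] 20.6
('top', 'scene') [-0.0001 -0.0008 -0.0097] 78.9
top 9 mark at [-0.0008 -0.0339] yaw from dir -0.096
scene 6 mark at [ 0.0006 -0.0309] yaw from dir -0.068
```

View pics/flush.png

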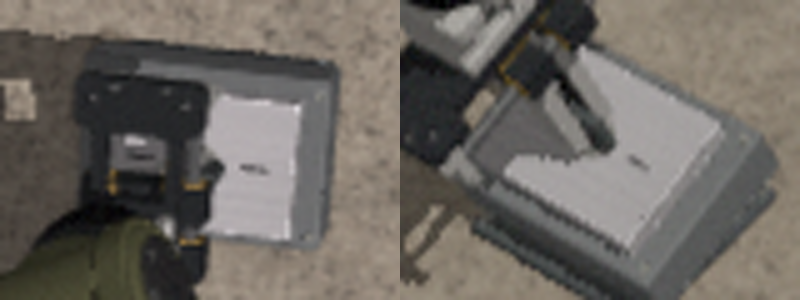

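The picture shows the cover down on the face and square, with the wing along the marks. The force is stiff, about 32 N total against 11 N from the seal.

```bash
python3 -c "
from station import ctrl
print(ctrl.hand_in())"
```

```text
the job is handed in; nothing more can be done
None
```

I set the cover on the seal, turned the fastener in line with the slot, and pressed the cover flush by force and position readings; I handed it in at 17.4 s, still held with about 30 N at the wrist.

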